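# Load the block heater with the matching bottles

### The arm

A 6-joint arm with a two-finger parallel gripper is mounted at the origin on a cart in front of the work surface, level with it; the furniture and walls round the work are solid. World frame = base frame: x ahead of the robot, y to its left, z up, the work surface at z = 0. Lengths are in m, angles in rad, forces in N, time in s.
With the tool pointing down it reaches from about 0.3 to 0.85 m from the base axis. Payload 4.2 kg.
Tool frame: the origin (TCP) lies at the very end of the fingers, on their centre line; the grasp point (between the pads) lies 19 mm behind it; y points along the fingers, x is the direction in which the jaws open and shut, and the axes are right-handed (so a half turn about y gives the same grasp; the last joint's range is limited). The gripper opens to 91 mm and grips with 3 to 60 N. Pads are 32 mm wide; open, the fingers measure 118 mm over their backs; the gripper's body (76 mm by 178 mm) begins 60 mm behind the grasp point.
Start: joints at [1.19, 0.32, 1.565, -0, 1.257, -0.02], TCP at [0.203, 0.538, 0.214] pointing down, gripper open.
Joint ranges: [-3.11, 3.11], [-0.84, 2.01], [0.21, 2.61], [-1.34, 4.49], [0.05, 2.63], [-2.56, 2.56]. Speed limits (rad/s): [2.57, 2.57, 3.14, 3.14, 3.14, 3.14].

### API

Orientations are given as a rotation vector (axis times angle).
In Python, from cell import r, imaging, order, nets gives the robot as it stands.
- The arm moves only by the shell command python3 -m handwheel 'ROWS' [OPENING]. ROWS is text: rows parted by semicolons, each of 4 numbers parted by spaces: the shift along the tool's x, y, z scaled (see below), then the turn about the tool's y scaled (see below). In form: x y z twist; .... A call has 1 to 12 rows; each row shifts and turns the commanded pose from where the row before left it, along the tool's axes as they then stand; what a row does not reach is not made up. The controller multiplies each number of a shift by 0.5 m and each number of a turn by 30 degrees. A row lasts 1/10 s, in which the tool goes at most 50 mm and 8.59 degrees, less where a joint would pass 70% of its speed; a pose out of reach is approached as far as the arm can. A call with a number of a shift or a turn outside -1 to 1 is refused whole. A call with a gripper value outside its range is refused whole. OPENING is the closure, from 0 (fully open) to 1 (shut), set as the call begins (- or left out, the last holds). The fingers move at their own pace and stop on an object; the grip force is fixed at half the most. Time passes only in rows, so rows that do not move let the fingers close. It gives the time, the measured TCP pose, the force and the opening at its end, in the units of the state.
- r.read_state(): the state, without advancing time (a new reading comes with each control period).
- imaging.camera(name): name is "scene" or "top" or "wrist"; returns the picture (400x640x3 uint8, red, green, blue); there is no depth.
- imaging.camera_model(name): a dict with "fx", "fy", "cx", "cy" (pixels), "R" (3x3) and "t" (3): a world point X has camera coordinates R X + t; the wrist camera has in their place "mount" (4x4, takes a point from camera to tool coordinates, whose origin is the TCP and whose axes are the tool frame's). Camera axes: x right, y down, z forward; pixel columns grow to the right and rows downward; lengths in m; the calibration is good to about 2 mm. The wrist camera is an equidistant fisheye: a pixel r from the principal point sees the ray r / f radians off the axis. A picture is of the moment at which its call begins: read the wrist's pose just before it. camera_model takes no time and is no camera call.
- order.sign_off(): hands the job in, once; it reports no verdict.
Trained networks look in the newest picture that a camera, given by its name, has taken for a name from the list of things; names that differ only in an ending like _2 or _b are one class to them, and where a whole thing is asked for, a point or a joint stands for the part that bears it (a point fixed in the world has none). Each returns a list of dicts, best first, with "confidence" (0 to 1); they miss things now and then, are a little off and sometimes report something else, mostly with a low value. They report only what shows in the picture. A call takes as long as a camera call. They do not tell look-alikes from the thing itself.
- nets.spot_in(camera, name): "rect" ([left, top, width, height] in pixels, round what is visible of it).
- nets.masks_of(camera, name): "pixels" (400x640 bool, what is visible of it) and "rect" ([left, top, width, height] in pixels, round what is visible of it).
The state is a dict: "clock": time; "q": joint angles; "qd": joint speeds; "tau": joint torques, N m; "ee_pos": TCP position; "tcp_rot": TCP orientation; "force": force on the tool from outside, world axes, zero at the start; "torque": the same for the moment, N m; "opening": opening from 0.0 (shut) to 1.0 (fully open).
Only numpy, scipy, OpenCV 4.12 (cv2) and the standard library are available. Lean on these libraries where they do the work, as an engineer would, in place of code of your own. Each camera call takes 0.05 s, during which the arm holds its last target.

### The job

The four bottles on the bench are to be warmed in the white block heater. Seat each one upright in the aluminium block whose bore is made for its diameter (largest bottle in the widest bore, and so on down to the dropper bottle in the narrowest), standing fully down on the floor of the bore; lower them in rather than dropping them. Leave the conical flask and the beaker where they stand, and knock nothing over.

Things in the scene. Friction and masses are not known exactly. Their poses are not given: they have to be found in the camera images.
- bottle_amber: Loose: the largest bottle: brown reagent bottle with a black screw cap about 44 mm wide, its body straight-sided to about 90 mm up. Round, 66 mm in diameter, 137 mm high, under 0.7 kg; it stands upright on the bench in front of the heater or the bench scale. Origin: centre of its underside, z up; yaw has no meaning. Grasp it across the body, about 90 mm above its underside: higher than the bore is deep, yet with room for its cap below the gripper's body.
- bottle_clear: Loose: the second largest bottle: clear reagent bottle with a blue screw cap about 40 mm wide, its body straight-sided to about 76 mm up. Round, 56 mm in diameter, 113 mm high, under 0.7 kg; it stands upright on the bench in front of the heater or the bench scale. Origin: centre of its underside, z up; yaw has no meaning. Grasp it across the body, about 70 mm above its underside: higher than the bore is deep, yet with room for its cap below the gripper's body.
- bottle_small: Loose: the third bottle: small, squat brown reagent bottle with a red screw cap, its body straight-sided to about 58 mm up. Round, 44 mm in diameter, 89 mm high, under 0.7 kg; it stands upright on the bench in front of the heater or the bench scale. Origin: centre of its underside, z up; yaw has no meaning. Grasp it across the body, about 52 mm above its underside: higher than the bore is deep, yet with room for its cap below the gripper's body.
- dropper_bottle: Loose: the slimmest bottle: small brown dropper bottle with a black rubber bulb on its cap, its body straight-sided to about 56 mm up. Round, 33 mm in diameter, 102 mm high, under 0.7 kg; it stands upright on the bench in front of the heater or the bench scale. Origin: centre of its underside, z up; yaw has no meaning. Grasp it across the body, about 57 mm above its underside: higher than the bore is deep, yet with room for its cap below the gripper's body.
- block_74: Fixed: aluminium heating block, 92 x 92 x 45 mm, with the widest of the four bores: 74 mm in diameter (for the 66 mm bottle), 22 mm deep, its mouth widened to 84 mm over the top 8 mm. Origin: centre of its underside, 30 mm above the bench, z up; bore floor 23 mm, block top 45 mm above it. The four blocks sit 96 mm apart in changing order in one row in a white heater; y runs along the row, x across it, away from the robot.
- block_64: Fixed: aluminium heating block, 92 x 92 x 45 mm, with the second widest of the four bores: 64 mm in diameter (for the 56 mm bottle), 22 mm deep, its mouth widened to 74 mm over the top 8 mm. Origin: centre of its underside, 30 mm above the bench, z up; bore floor 23 mm, block top 45 mm above it. The heater's rim is 66 mm above the bench, 62 mm behind the row's centre line; its front panel reaches 88 mm in front of it.
- block_52: Fixed: aluminium heating block, 92 x 92 x 45 mm, with the third widest of the four bores: 52 mm in diameter (for the 44 mm bottle), 22 mm deep, its mouth widened to 62 mm over the top 8 mm. Origin: centre of its underside, 30 mm above the bench, z up; bore floor 23 mm, block top 45 mm above it. Its y axis runs along the row of blocks, its x axis across it.
- block_41: Fixed: aluminium heating block, 92 x 92 x 45 mm, with the narrowest of the four bores: 41 mm in diameter (for the 33 mm bottle), 22 mm deep, its mouth widened to 51 mm over the top 8 mm. Origin: centre of its underside, 30 mm above the bench, z up; bore floor 23 mm, block top 45 mm above it. Its y axis runs along the row of blocks, its x axis across it.
- flask_100: Loose bystander: conical glass flask, 62 mm wide at the foot, 102 mm high, standing among the bottles. Origin: centre of its underside. It stays where it is.
- beaker_100: Loose bystander: empty glass beaker, 56 mm wide, 70 mm high, standing among the bottles. Origin: centre of its underside. It stays where it is.
Not all that is in view belongs to the job. What is shaped like the dropper_bottle but blue or green is not meant.

How it is judged:
At the end, for the whole second after the job is handed in: Each bottle stands upright (within 0.12 rad), at rest and released, in the block bored for it: its axis within 8 mm of the bore's axis and its underside on the bore's floor (within 5 mm). The flask and the beaker are within 30 mm of where they started (horizontal distance between bottle_amber and block_74 below 0.008 m and z of bottle_amber in the frame of block_74 between 0.018 and 0.028 m and angle between each of bottle_amber, bottle_clear, bottle_small, dropper_bottle's own z axis and vertical below 0.12 rad and linear speed of each of bottle_amber, bottle_clear, bottle_small, dropper_bottle below 0.02 m/s and horizontal distance between bottle_clear and block_64 below 0.008 m and z of bottle_clear in the frame of block_64 between 0.018 and 0.028 m and horizontal distance between bottle_small and block_52 below 0.008 m and z of bottle_small in the frame of block_52 between 0.018 and 0.028 m and horizontal distance between dropper_bottle and block_41 below 0.008 m and z of dropper_bottle in the frame of block_41 between 0.018 and 0.028 m and distance of each of flask_100, beaker_100 from where it was at the start of the episode below 0.03 m); the robot touches nothing.
It fails at once if a bottle is knocked over or laid down (tilted more than 0.7 rad) (angle between any of bottle_amber, bottle_clear, bottle_small, dropper_bottle's own z axis and vertical above 0.7 rad).
It fails at once if a bottle is dropped into its block (faster than 0.8 m/s over its bore) ((horizontal distance between bottle_amber and block_74 below 0.02 m and linear speed of bottle_amber above 0.8 m/s) or (horizontal distance between bottle_clear and block_64 below 0.02 m and linear speed of bottle_clear above 0.8 m/s) or (horizontal distance between bottle_small and block_52 below 0.02 m and linear speed of bottle_small above 0.8 m/s) or (horizontal distance between dropper_bottle and block_41 below 0.02 m and linear speed of dropper_bottle above 0.8 m/s)).
It fails at once if the flask or the beaker is pushed more than 30 mm away, lifted or knocked over (distance of any of flask_100, beaker_100 from where it was at the start of the episode above 0.03 m or angle between any of flask_100, beaker_100's own z axis and vertical above 0.5 rad).
It also fails if it takes over 115 s, if anything falls off the work surface, if the arm or the gripper's body presses on something with over 40 N, if the wrist force passes 120 N, or if a joint passes its speed limit or range.

## Working session

There is one attempt and no reset: what is moved stays moved. The work goes in short steps, Python scripts to look and compute and a shell command to move; the robot and the scene stay as the last step left them, time stands still between calls to the robot, and variables do not carry over. Pictures are saved under pics/ and viewed, and the job is handed in when it is done.

```bash
ls; mkdir -p pics
cat > a.py <<'E'
from cell import r, imaging, order, nets
import cv2,numpy as np
s=r.read_state(); print({k:np.round(v,4) for k,v in s.items()})
for n in("scene","top"):
    im=imaging.camera(n); cv2.imwrite(f"pics/{n}0.png",im[:,:,::-1]); m=imaging.camera_model(n); print(n,m)
    for o in("bottle_amber","bottle_clear","bottle_small","dropper_bottle","block_74","block_64","block_52","block_41","flask_100","beaker_100"):
        print(o,[(np.round(d["rect"],1).tolist(),round(d["confidence"],2)) for d in nets.spot_in(n,o)])
print(imaging.camera_model("wrist"))
E
python3 a.py
```

```text
pics
{'clock': np.float64(0.0), 'q': array([ 1.19  ,  0.3203,  1.5657, -0.    ,  1.2574, -0.02  ]), 'qd': array([ 0.0007, -0.001 , -0.0003,  0.0023,  0.0005, -0.0008]), 'tau': array([-6.00000e-04, -4.12456e+01, -2.31971e+01,  7.27000e-02,
        4.57000e-02, -1.00000e-04]), 'ee_pos': array([0.2028, 0.5375, 0.2131]), 'tcp_rot': array([-1.3596, -0.9383,  0.9408]), 'force': array([-0.1518, -0.0278, -0.1709]), 'torque': array([ 0.011 ,  0.0149, -0.0068]), 'opening': np.float64(0.9993)}
scene {'fx': 504.71975964542776, 'fy': 504.71975964542776, 'cx': 313.76985386386025, 'cy': 198.72452764673594, 'R': array([[ 0.48124659, -0.87657656,  0.00390437],
       [-0.45779054, -0.2551236 , -0.85166881],
       [ 0.74754902,  0.40807533, -0.52406583]]), 't': array([-0.28027255,  0.28538603,  0.93176081])}
bottle_amber [([147.6, 157.9, 31.4, 55.7], 0.76)]
bottle_clear [([190.2, 174.8, 27.3, 43.4], 0.66)]
bottle_small [([321.9, 224.6, 21.2, 37.1], 0.68)]
dropper_bottle [([377.1, 241.2, 17.9, 39.8], 0.93), ([443.9, 249.4, 21.2, 45.3], 0.82), ([416.1, 249.4, 18.7, 38.9], 0.55)]
block_74 [([212.0, 146.
[... 1739 characters left out ...]
, 0.81), ([200.9, 159.0, 28.5, 33.2], 0.76), ([292.6, 151.0, 29.6, 31.8], 0.75), ([233.0, 157.8, 33.0, 28.5], 0.56)]
flask_100 [([304.8, 220.7, 22.0, 22.8], 0.78), ([178.0, 233.3, 30.0, 22.2], 0.71)]
beaker_100 [([266.9, 222.1, 21.3, 13.5], 0.7)]
{'fx': 309.70691628693146, 'fy': 309.70691628693146, 'cx': 322.5612757578385, 'cy': 200.5219412289807, 'mount': array([[ 9.99999979e-01,  1.80562308e-04, -9.18755474e-05,
        -2.39581402e-04],
       [ 1.41599188e-04, -2.98595044e-01,  9.54379893e-01,
        -1.69181450e-01],
       [ 1.44891453e-04, -9.54379886e-01, -2.98595063e-01,
         8.53936567e-02],
       [ 0.00000000e+00,  0.00000000e+00,  0.00000000e+00,
         1.00000000e+00]])}
```

View pics/scene0.png

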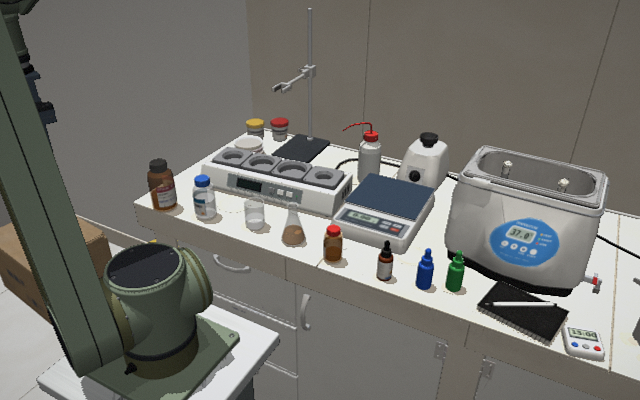

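View pics/top0.png

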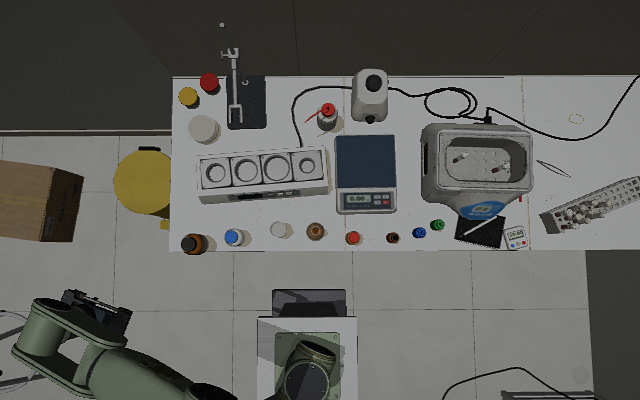

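Run:
```python
import cv2
a=cv2.imread("pics/scene0.png")[130:300,130:480]; cv2.imwrite("pics/scene0z.png",cv2.resize(a,(800,389),interpolation=2))
a=cv2.imread("pics/top0.png")[130:280,160:460]; cv2.imwrite("pics/top0z.png",cv2.resize(a,(800,400),interpolation=2))
```

```text
(no output)
```

View pics/scene0z.png

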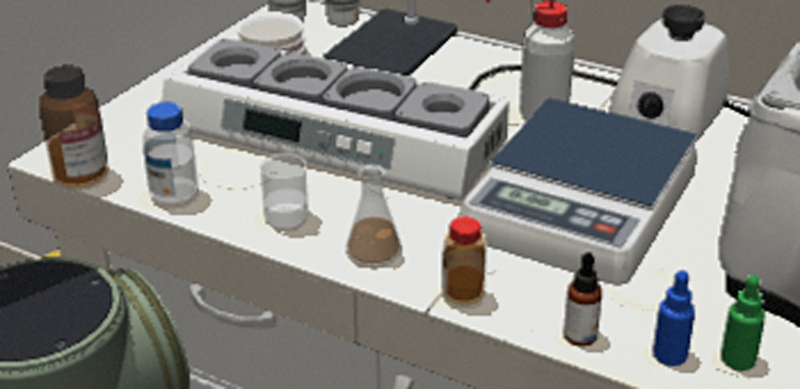

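View pics/top0z.png

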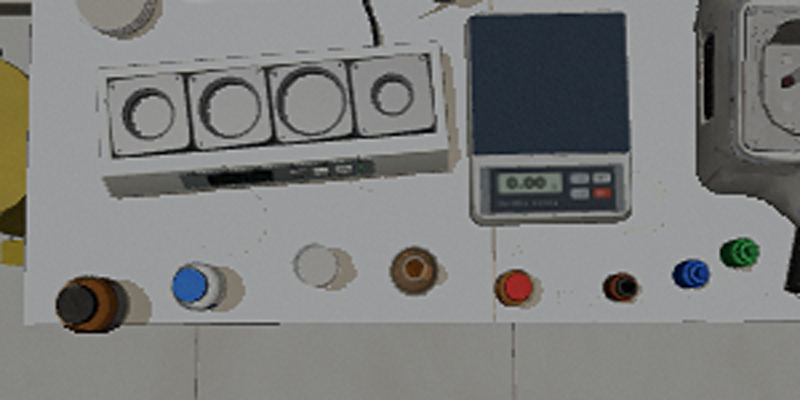

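```bash
cat > h.py <<'E'
from cell import r, imaging, order, nets
import cv2,numpy as np
from scipy.spatial.transform import Rotation as Ro
from scipy.optimize import least_squares
def proj(m,X):
    c=X@m["R"].T+m["t"]; return np.c_[m["fx"]*c[:,0]/c[:,2]+m["cx"],m["fy"]*c[:,1]/c[:,2]+m["cy"]]
def ray(m,u,v,z):
    d=m["R"].T@np.array([(u-m["cx"])/m["fx"],(v-m["cy"])/m["fy"],1]); o=-m["R"].T@m["t"]
    return o+d*(z-o[2])/d[2]
# body radius, straight height, cap radius, height
B={"bottle_amber":(.033,.090,.022,.137),"bottle_clear":(.028,.076,.020,.113),"bottle_small":(.022,.058,.014,.089),"dropper_bottle":(.0165,.056,.006,.102),"flask_100":(.031,.01,.012,.102),"beaker_100":(.028,.07,.028,.07)}
def pts(n,x,y):
    R,h,c,H=B[n]; a=np.linspace(0,2*np.pi,60); P=[]
    for rr,z in((R,0),(R,h),(c,H)): P.append(np.c_[x+rr*np.cos(a),y+rr*np.sin(a),0*a+z])
    return np.vstack(P)
def prect(m,n,x,y):
    p=proj(m,pts(n,x,y)); return np.r_[p.min(0),p.max(0)]
E
python3 - <<'E'
from h import *
s=r.read_state(); print(np.round(Ro.from_rotvec(s["tcp_rot"]).as_matrix(),3))
print(np.round(-imaging.camera_model("scene")["R"].T@imaging.camera_model("scene")["t"],3))
ms={n:imaging.camera_model(n) for n in("scene","top")}
for n in ms: imaging.camera(n)
for n in B:
    R={}
    for c in ms:
        for d in nets.masks_of(c,n)[:2]:
            ys,xs=np.where(d["pixels"]); q=np.array([xs.min(),ys.min(),xs.max()+1,ys.max()+1])
            f=least_squares(lambda p:prect(ms[c],n,*p)-q,[.45,0])
            print(n,c,q,round(d["confidence"],2),"xy",np.round(f.x,3),"res",np.round(f.fun,1))
m=ms["top"]
for u,v in [(160+148*.375,130+112*.375),(160+230*.375,130+106*.375),(160+311*.375,130+101*.375),(160+392*.375,130+94*.375)]: print(np.round(ray(m,u,v,.075),3))
m=ms["scene"];k=350/800
for u,v in [(236,59),(302,73),(372,88),(441,103)]: print(np.round(ray(m,130+u*k,130+v*k,.075),3))
E
```

```text
[[ 0.353  0.    -0.936]
 [ 0.936  0.     0.353]
 [ 0.    -1.    -0.   ]]
[-0.431 -0.553  0.732]
bottle_amber scene [147 158 178 212] 0.91 xy [0.385 0.349] res [ 0.  -1.  -0.   0.8]
bottle_amber scene [192 174 217 220] 0.56 xy [0.394 0.214] res [-2.5 -6.5  2.6  5.2]
bottle_amber top [181 234 209 255] 0.95 xy [0.382 0.349] res [-0.2 -0.3  0.2  0.3]
bottle_clear scene [192 174 216 219] 0.58 xy [0.408 0.228] res [-0.6 -1.2  0.6  1. ]
bottle_clear top [225 229 245 246] 0.73 xy [0.404 0.226] res [-0.7 -0.6  0.7  0.6]
bottle_small scene [323 224 343 264] 0.94 xy [ 0.403 -0.148] res [ 0.1 -0.6 -0.1  0.5]
bottle_small top [345 231 361 245] 0.55 xy [ 0.401 -0.148] res [ 0.4 -0.1 -0.3  0.1]
dropper_bottle scene [416 247 434 289] 0.9 xy [ 0.416 -0.362] res [-0.4 -1.4  0.4  1.2]
dropper_bottle scene [376 241 393 281] 0.71 xy [ 0.396 -0.278] res [-0.1 -2.1  0.1  1.9]
dropper_bottle top [387 234 398 242] 0.68 xy [ 0.401 -0.274] res [-1.1 -1.3  1.1  1.4]
dropper_bottle top [431 220 445 230] 0.51 xy [ 0.442 -0.42 ] res [-0.8 -0.5  0.7  0.6]
flask_100 scene [281 202 305 246] 0.7 xy [ 0.424 -0.029] res [-0.7 -0.9  0.7  0.7]
flask_100 scene [241 153 281 175] 0.61 xy [0.642 0.211] res [ 9.4 -8.2 -9.4  7.9]
flask_100 top [306 222 325 241] 0.62 xy [ 0.424 -0.029] res [-0.1 -0.1  0.1  0.1]
flask_100 top [200 157 233 189] 0.2 xy [0.616 0.296] res [ 6.4  6.5 -6.8 -6.4]
beaker_100 scene [244 197 265 230] 0.89 xy [0.43  0.086] res [-1.5 -1.4  1.5  1.1]
beaker_100 scene [303 167 344 190] 0.75 xy [0.672 0.018] res [ 10.5  -4.1 -10.3   4.3]
[0.609 0.285 0.075]
[0.616 0.189 0.075]
[0.621 0.093 0.075]
[ 0.629 -0.002  0.075]
[0.601 0.275 0.075]
[0.609 0.181 0.075]
[0.618 0.086 0.075]
[ 0.625 -0.004  0.075]
```

```bash
python3 -m handwheel '0 -0.02 0 0.2568; 0 -0.04 0 0.2568; 0 -0.04 0 0.2568; 0 -0.04 0 0.2568; 0 -0.03 0 0.2568; 0 0 0 0.2568; 0 0 0 0.2568; 0 0 0 0.2568; 0 0 0 0.2568; 0 0 0 0'; python3 -c "
from h import *
s=r.read_state();print(np.round(Ro.from_rotvec(s['tcp_rot']).as_matrix(),3),s['ee_pos'],s['clock'],s['q'])"
```

```text
clock: 2.8
ee_pos: [0.203, 0.538, 0.299]
tcp_rot: [-1.571, -0.0, 0.0]
force: [-0.3, -0.1, 0.3]
opening: 0.997
[[ 1.  0. -0.]
 [ 0.  0.  1.]
 [ 0. -1.  0.]] [0.20298492 0.53796716 0.29896702] 2.8 [ 1.18999452e+00  2.80390238e-01  1.40899734e+00 -2.82623155e-06
  1.45216194e+00  1.18988697e+00]
```

```bash
python3 -m handwheel '0.03 0 -0.03 0; 0.06 0 -0.07 0; 0.06 0 -0.07 0; 0.06 0 -0.07 0; 0.06 0 -0.07 0; 0.06 0 -0.07 0; 0.06 0 -0.07 0; 0.06 0 -0.07 0; 0.06 0 -0.07 0; 0.04 0 -0.05 0; 0 0 0 0'
cat > w.py <<'E'
from h import *
import sys
s=r.read_state(); m=imaging.camera_model("wrist"); im=imaging.camera("wrist")
cv2.imwrite(f"pics/{sys.argv[1]}.png",im[:,:,::-1])
np.savez(f"{sys.argv[1]}.npz",p=s["ee_pos"],R=Ro.from_rotvec(s["tcp_rot"]).as_matrix())
print(s["ee_pos"],s["clock"])
E
cat >> h.py <<'E'
def wray(tag,u,v,z):
    d=np.load(tag+".npz"); m=imaging.camera_model("wrist"); M=m["mount"]
    dx,dy=u-m["cx"],v-m["cy"]; rr=np.hypot(dx,dy); th=rr/m["fx"]
    c=np.array([np.sin(th)*dx/rr,np.sin(th)*dy/rr,np.cos(th)])
    dw=d["R"]@M[:3,:3]@c; o=d["R"]@M[:3,3]+d["p"]
    return o+dw*(z-o[2])/dw[2]
def wproj(tag,X):
    d=np.load(tag+".npz"); m=imaging.camera_model("wrist"); M=m["mount"]
    t=(X-d["p"])@d["R"]; c=(t-M[:3,3])@M[:3,:3]
    th=np.arctan2(np.hypot(c[:,0],c[:,1]),c[:,2]); k=m["fx"]*th/np.hypot(c[:,0],c[:,1])
    return np.c_[m["cx"]+k*c[:,0],m["cy"]+k*c[:,1]]
E
python3 w.py w1
```

```text
clock: 3.9
ee_pos: [0.4801, 0.215, 0.2987]
tcp_rot: [-1.572, 0.001, -0.002]
force: [-0.0, -0.5, 0.5]
opening: 1.002
[0.48005089 0.21503655 0.29870972] 3.9
```

View pics/w1.png

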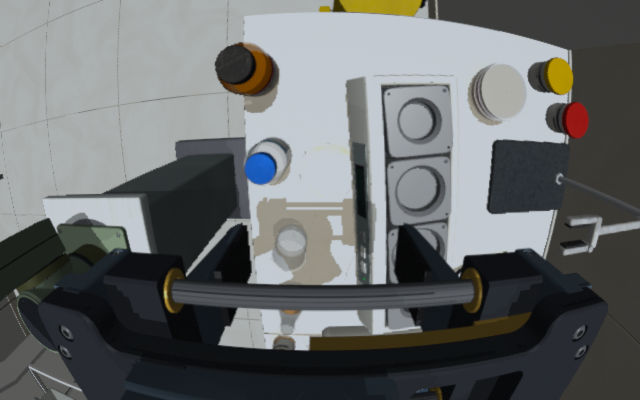

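Run:
```python
from h import *
im=cv2.imread("pics/w1.png")
cs=[(.606,.280,.031),(.613,.185,.037),(.620,.089,.042)]
a=np.linspace(0,2*np.pi,100)
big=cv2.resize(im[60:300,340:480],None,fx=4,fy=4,interpolation=2)
pl=big.copy()
for x,y,rr in cs:
    p=(wproj("w1",np.c_[x+rr*np.cos(a),y+rr*np.sin(a),0*a+.075])-[340,60])*4
    cv2.polylines(big,[p.astype(int)],True,(0,255,0),1)
out=np.hstack([pl[:600],big[:600]])[:, :]
cv2.imwrite("pics/w1z.png",cv2.resize(out,(800,int(600*800/1120))))
for u,v in[(418,119),(418,188)]:print(wray("w1",u,v,.075))
for u,v in[(385,88),(449,86),(451,152),(387,157)]:print(wray("w1",u,v,.075))
```

```text
[0.6035455  0.28709725 0.075     ]
[0.60928739 0.19428366 0.075     ]
[0.55871011 0.32511201 0.075     ]
[0.64611346 0.3340001  0.075     ]
[0.6537252  0.24519748 0.075     ]
[0.5636568  0.23587411 0.075     ]
```

View pics/w1z.png

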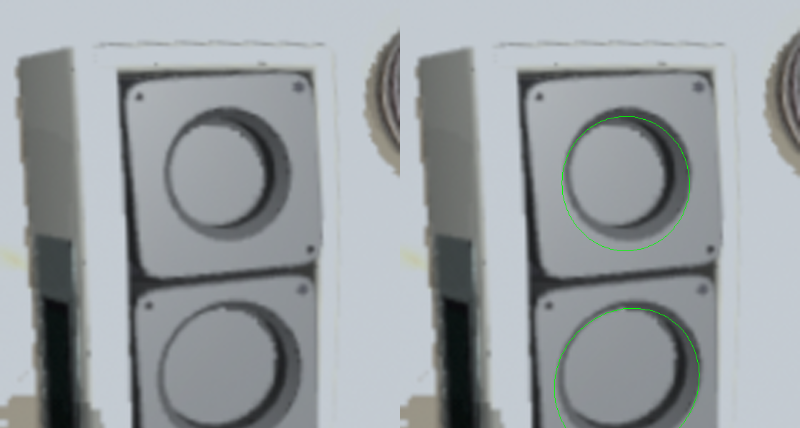

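```bash
python3 -m handwheel '-0.014 0.018 -0.05 0; -0.014 0.018 -0.09 0; -0.014 0.018 -0.09 0; -0.014 0.018 -0.09 0; -0.014 0.018 -0.09 0; -0.014 0.018 -0.09 0; -0.014 0.018 -0.09 0; -0.014 0.018 -0.09 0; -0.015 0.018 -0.09 0; -0.015 0.018 -0.09 0; -0.015 0.018 -0.09 0; 0 0 -0.04 0'; python3 -m handwheel '0 0 0 0; 0 0 0 0';python3 w.py w2
```

```text
clock: 5.15
ee_pos: [0.3983, -0.2785, 0.1989]
tcp_rot: [-1.57, 0.001, 0.002]
force: [-0.2, 0.7, -0.5]
opening: 1.005
clock: 5.35
ee_pos: [0.3996, -0.2759, 0.1999]
tcp_rot: [-1.57, -0.001, 0.001]
force: [1.0, -0.5, 0.2]
opening: 1.0
[ 0.39963124 -0.27586262  0.19988949] 5.35
```

View pics/w2.png

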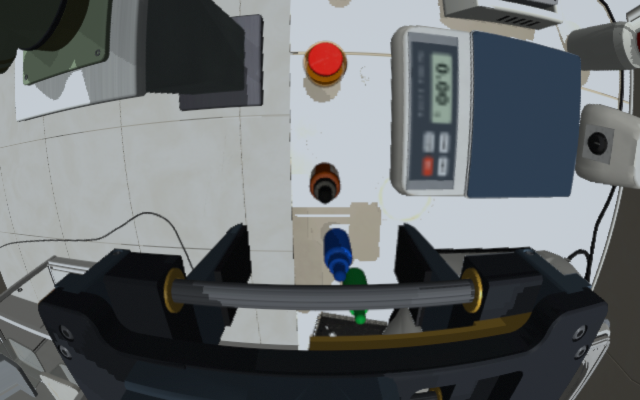

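```bash
cat > fitw.py <<'E'
from h import *
import sys
# fit bottle n in wrist image tag with mask rect near the predicted one
def fit(tag,n,x0,z0=0.,show=True):
    best=None
    def pr(x,y):
        P=pts(n,x,y); P[:,2]+=z0; p=wproj(tag,P); return np.r_[p.min(0),p.max(0)]
    e=pr(*x0)
    for d in nets.masks_of("wrist",n):
        ys,xs=np.where(d["pixels"]); q=np.array([xs.min(),ys.min(),xs.max()+1,ys.max()+1])
        f=least_squares(lambda p:pr(*p)-q,x0)
        print(n,q,"pred",np.round(e,0),round(d["confidence"],2),"xy",np.round(f.x,4),"res",np.round(f.fun,1))
if __name__=="__main__":
    fit(sys.argv[1],sys.argv[2],(float(sys.argv[3]),float(sys.argv[4])))
E
python3 fitw.py w2 dropper_bottle .399 -.276;python3 fitw.py w2 bottle_small .402 -.148
```

```text
dropper_bottle [310 162 341 203] pred [307. 164. 338. 209.] 0.79 xy [ 0.4023 -0.2719] res [-0.3 -1.6  0.3  1.3]
dropper_bottle [323 228 352 281] pred [307. 164. 338. 209.] 0.61 xy [ 0.4165 -0.3561] res [ 0.  -2.6  0.   2.2]
dropper_bottle [343 267 367 324] pred [307. 164. 338. 209.] 0.55 xy [ 0.4406 -0.4144] res [-2.6 -2.   2.4  2.1]
bottle_small [303  42 347  87] pred [303.  43. 348.  89.] 0.69 xy [ 0.4015 -0.1462] res [-0.3 -0.7  0.4  0.7]
```

```bash
python3 -c "
from h import *
for v in(100,150,190):print(wray('w2',393,v,.04),wray('w2',393,v,.0))"
python3 -m handwheel '0.004 0.05 0.006 0; 0 0.07 0 0; 0 0.07 0 0; 0 0.06 0 0; 0 0.04 0 0; 0 0.02 0 0;0 0.014 0 0; 0 0 0 0'
```

```text
[ 0.47396232 -0.18175383  0.04      ] [ 0.48306463 -0.18060943  0.        ]
[ 0.47575888 -0.23607874  0.04      ] [ 0.4850795  -0.24153562  0.        ]
[ 0.47825971 -0.28121689  0.04      ] [ 0.48788422 -0.29215872  0.        ]
clock: 6.3
ee_pos: [0.4016, -0.2736, 0.0379]
tcp_rot: [-1.571, -0.001, 0.001]
force: [-0.0, -0.1, 0.0]
opening: 1.002
```

```bash
python3 -m handwheel '0 0 0 0; 0 0 0 0; 0 0 0 0; 0 0 0 0; 0 0 0 0; 0 0 0 0; 0 0 0 0; 0 0 0 0' 1;  python3 w.py w3
```

```text
clock: 7.1
ee_pos: [0.4014, -0.274, 0.0379]
tcp_rot: [-1.571, 0.0, -0.0]
force: [-0.8, 0.6, -0.0]
opening: 0.347
[ 0.4013957  -0.27402556  0.03789026] 7.1
```

View pics/w3.png

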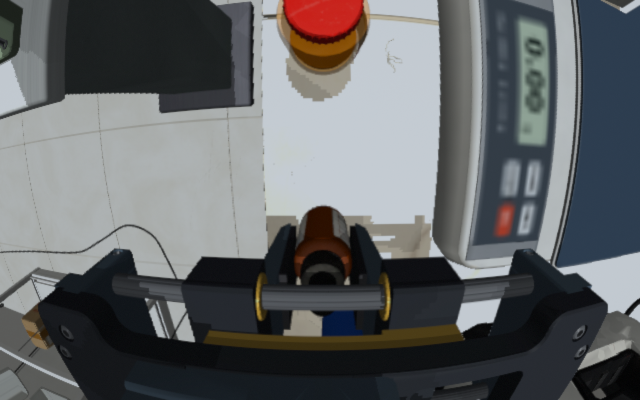

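```bash
python3 -m handwheel '0 -0.02 0 0; 0 -0.06 0 0; 0 -0.08 0 0; 0 -0.08 0 0; 0 -0.06 0 0; 0 -0.02 0 0'; python3 -m handwheel '0.02 0 0.02 0; 0.05 0 0.06 0; 0.06 0 0.07 0; 0.06 0 0.07 0; 0.06 0 0.07 0; 0.06 0 0.07 0; 0.06 0 0.07 0; 0.04 0.01 0.06 0; 0.03 0.02 0.04 0; 0.01 0.02 0.01 0; 0 0.01 0 0; 0 0 0 0';  python3 -m handwheel '0 0 0 0';python3 w.py w4
```

```text
clock: 7.75
ee_pos: [0.4028, -0.275, 0.2018]
tcp_rot: [-1.575, -0.004, -0.005]
force: [-0.6, -0.6, -0.4]
opening: 0.346
clock: 8.95
ee_pos: [0.6247, -0.0044, 0.1657]
tcp_rot: [-1.571, 0.004, 0.004]
force: [0.4, 0.2, -0.1]
opening: 0.344
clock: 9.05
ee_pos: [0.6257, -0.005, 0.1677]
tcp_rot: [-1.571, 0.002, -0.0]
force: [0.5, 0.4, -0.3]
opening: 0.35
[ 0.62567093 -0.00501812  0.16771167] 9.05
```

View pics/w4.png

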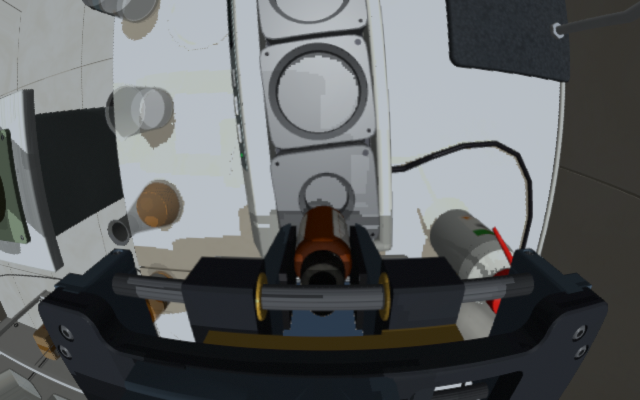

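```bash
cat > ov.py <<'E'
from h import *
import sys
def ov(tag,cs,box,k=4,bottle=None):
    im=cv2.imread(f"pics/{tag}.png"); x0,y0,x1,y1=box
    big=cv2.resize(im[y0:y1,x0:x1],None,fx=k,fy=k,interpolation=2); a=np.linspace(0,2*np.pi,200)
    def dr(x,y,z,rr,c):
        p=(wproj(tag,np.c_[x+rr*np.cos(a),y+rr*np.sin(a),0*a+z])-[x0,y0])*k; cv2.polylines(big,[p.astype(int)],True,c,1)
    for x,y,rr in cs: dr(x,y,.075,rr+.005,(0,255,0)); dr(x,y,.053,rr,(255,0,0))
    if bottle:
        for q in bottle: dr(*q,(0,0,255))
    cv2.imwrite(f"pics/{tag}o.png",big)
E
python3 - <<'E'
from ov import *
ov("w4",[(.6204,.0929,.037),(.6271,-.0029,.0205)],(230,20,400,230),2.8)
for u,v in [(318,92)]: print(wray("w4",u,v,.075))
E
```

```text
[0.62153762 0.09227178 0.075     ]
```

View pics/w4o.png

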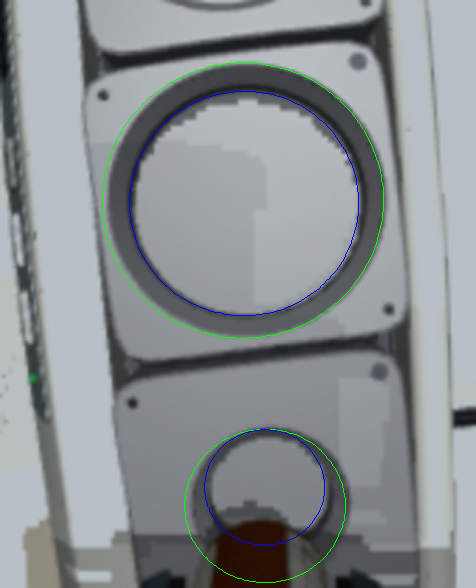

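```bash
python3 -m handwheel '0.001 0.02 0 0; 0.001 0.03 0 0; 0 0.03 0 0; 0 0.02 0 0; 0 0.01 0 0;  0 0.01 0 0; 0 0 0 0;0 0 0 0'; python3 w.py w5
```

```text
clock: 9.9
ee_pos: [0.6278, -0.0041, 0.1084]
tcp_rot: [-1.571, -0.001, -0.001]
force: [0.8, -0.2, -1.1]
opening: 0.347
[ 0.62775679 -0.00409189  0.10836612] 9.9
```

View pics/w5.png

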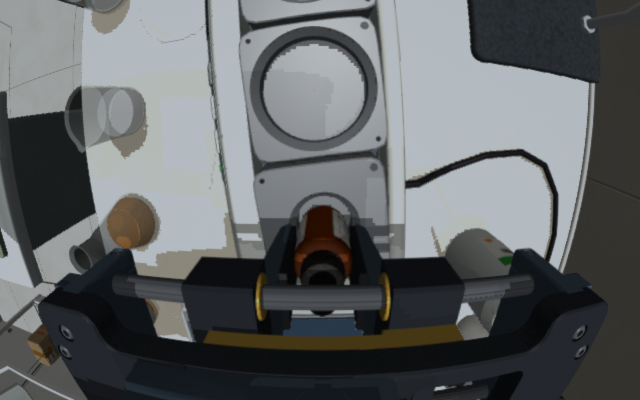

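```bash
python3 -m handwheel '0 0.01 0 0; 0 0.01 0 0; 0 0.008 0 0; 0 0.004 0 0;0 0 0 0;0 0 0 0'
```

```text
clock: 10.55
ee_pos: [0.6275, -0.0041, 0.0919]
tcp_rot: [-1.571, 0.0, -0.0]
force: [0.1, -0.3, 0.3]
opening: 0.344
```

```bash
python3 -m handwheel '0 0.003 0 0;0 0 0 0;0 0 0 0'; python3 -m handwheel '0 0.002 0 0;0 0 0 0;0 0 0 0'
```

```text
clock: 10.85
ee_pos: [0.6278, -0.004, 0.0912]
tcp_rot: [-1.571, -0.001, -0.001]
force: [-0.5, 0.7, 4.1]
opening: 0.347
clock: 11.15
ee_pos: [0.6279, -0.0041, 0.0911]
tcp_rot: [-1.571, -0.001, -0.002]
force: [-2.2, 0.1, 8.5]
opening: 0.342
```

```bash
python3 -m handwheel '0 0 0 0;0 0 0 0; 0 0 0 0; 0 0 0 0; 0 0 0 0;0 0 0 0' 0; python3 -m handwheel '0 -0.02 0 0; 0 -0.04 0 0; 0 -0.06 0 0; 0 -0.06 0 0; 0 -0.04 0 0; 0 0 0 0'; python3 w.py w6;python3 -c "
from h import *
cv2.imwrite('pics/s1.png',imaging.camera('scene')[130:300,130:480,::-1].repeat(2,0).repeat(2,1))"
```

```text
clock: 11.75
ee_pos: [0.6274, -0.004, 0.0892]
tcp_rot: [-1.571, 0.0, 0.0]
force: [-0.6, -0.1, -0.1]
opening: 0.841
clock: 12.35
ee_pos: [0.6294, -0.0041, 0.2037]
tcp_rot: [-1.571, -0.006, -0.007]
force: [0.8, -0.8, 0.4]
opening: 1.001
[ 0.62941498 -0.00408527  0.2037474 ] 12.35
```

View pics/w6.png

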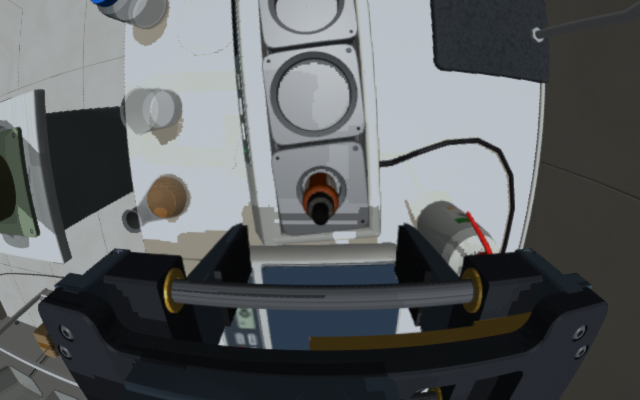

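View pics/s1.png

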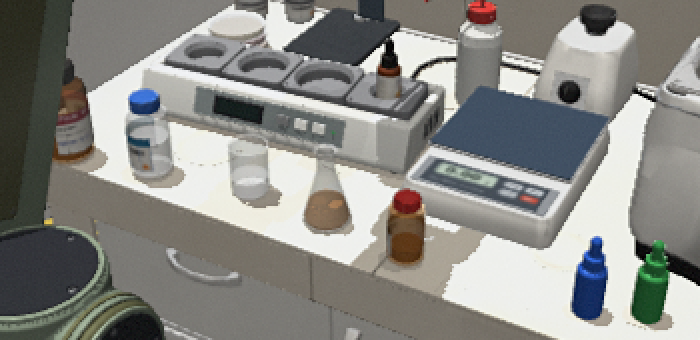

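```bash
python3 -m handwheel '-0.03 0 -0.02 0; -0.06 0 -0.04 0; -0.07 0 -0.045 0; -0.07 0 -0.045 0; -0.07 0 -0.045 0; -0.07 0 -0.04 0; -0.05 0 -0.03 0; -0.03 0 -0.021 0; 0 0 0 0; 0 0 0 0'; python3 w.py w7;python3 fitw.py w7 bottle_small .402 -.148;python3 fitw.py w7 flask_100 .424 -.029
```

```text
clock: 13.45
ee_pos: [0.4022, -0.1468, 0.1986]
tcp_rot: [-1.57, 0.002, -0.0]
force: [0.6, 0.9, -1.5]
opening: 1.002
[ 0.40223217 -0.14683559  0.19863825] 13.45
bottle_small [301 160 344 213] pred [302. 160. 344. 213.] 0.58 xy [ 0.4017 -0.1476] res [ 0.3 -0.1 -0.3  0.1]
flask_100 [315  52 368 105] pred [315.  52. 369. 105.] 0.56 xy [ 0.4234 -0.0287] res [-0.7 -0.   0.7  0. ]
```

View pics/w7.png

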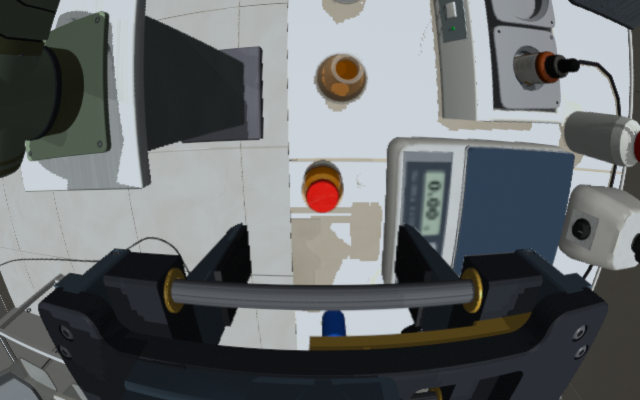

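```bash
python3 -m handwheel '0 0.04 -0.001 0; 0 0.07 0 0; 0 0.08 0 0; 0 0.06 0 0; 0 0.04 0 0; 0 0.025 0 0;0 0.017 0 0; 0 0 0 0;0 0 0 0'; python3 -m handwheel '0 0 0 0; 0 0 0 0; 0 0 0 0; 0 0 0 0; 0 0 0 0; 0 0 0 0; 0 0 0 0; 0 0 0 0' 1
```

```text
clock: 14.5
ee_pos: [0.403, -0.1475, 0.0337]
tcp_rot: [-1.571, -0.001, -0.0]
force: [1.0, -0.0, -0.0]
opening: 1.001
clock: 15.3
ee_pos: [0.4023, -0.1475, 0.0335]
tcp_rot: [-1.571, 0.0, 0.0]
force: [-1.4, 0.2, 1.5]
opening: 0.466
```

```bash
python3 -m handwheel '0 -0.02 0 0; 0 -0.06 0 0; 0 -0.08 0 0; 0 -0.08 0 0; 0 -0.06 0 0; 0 -0.034 0 0'; python3 -m handwheel '0.02 0 0.04 0; 0.04 0 0.08 0; 0.04 0 0.085 0; 0.04 0 0.085 0; 0.04 0 0.085 0; 0.04 0 0.085 0; 0.04 0 0.085 0; 0.04 0 0.085 0; 0.04 0 0.085 0; 0.04 0 0.08 0; 0.029 0 0.069 0; 0 0 0 0';  python3 -m handwheel '0 0.02 0 0;0 0.03 0 0; 0 0.01 0 0;0 0 0 0; 0 0 0 0';python3 w.py w8;python3 - <<'E'
from ov import *
ov("w8",[(.607,.2845,.026)],(230,20,400,230),2.8)
E
```

```text
clock: 15.9
ee_pos: [0.4033, -0.1479, 0.2037]
tcp_rot: [-1.572, -0.004, -0.004]
force: [0.7, -0.6, -1.9]
opening: 0.463
clock: 17.1
ee_pos: [0.6079, 0.289, 0.1996]
tcp_rot: [-1.569, -0.003, 0.003]
force: [-1.5, -0.4, -1.4]
opening: 0.462
clock: 17.6
ee_pos: [0.607, 0.2837, 0.171]
tcp_rot: [-1.571, 0.001, -0.001]
force: [0.5, -0.6, -1.2]
opening: 0.457
[0.60699189 0.28371346 0.17099075] 17.6
```

View pics/w8o.png

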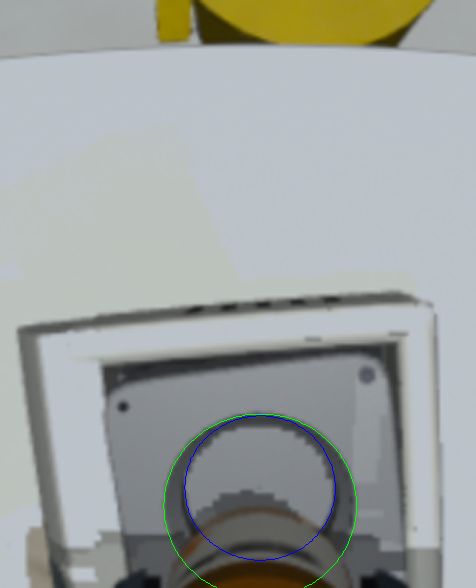

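View pics/w8.png

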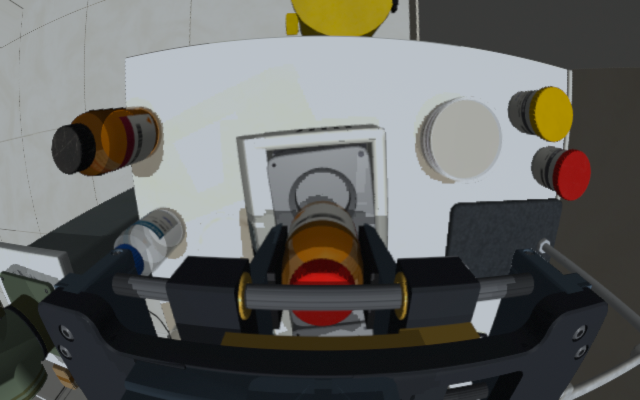

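```bash
python3 -m handwheel '0 0.02 0.001 0; 0 0.04 0 0; 0 0.04 0 0; 0 0.02 0 0; 0 0.012 0 0;  0 0.01 0 0; 0 0.01 0 0; 0 0.008 0 0; 0 0 0 0;0 0 0 0'; python3 -m handwheel '0 0.004 0 0;0 0.003 0 0;0 0 0 0;0 0 0 0'
```

```text
clock: 18.65
ee_pos: [0.6071, 0.285, 0.0907]
tcp_rot: [-1.571, -0.0, -0.0]
force: [-0.0, -0.4, -2.0]
opening: 0.46
clock: 19.05
ee_pos: [0.6069, 0.2849, 0.0869]
tcp_rot: [-1.571, 0.0, -0.0]
force: [-0.1, 0.0, -1.9]
opening: 0.462
```

```bash
python3 -m handwheel '0 0.003 0 0;0 0 0 0;0 0 0 0'; python3 -m handwheel '0 0 0 0;0 0 0 0'
```

```text
clock: 19.35
ee_pos: [0.6071, 0.285, 0.0868]
tcp_rot: [-1.57, -0.001, -0.001]
force: [-1.4, -1.0, 4.7]
opening: 0.464
clock: 19.55
ee_pos: [0.6071, 0.285, 0.0868]
tcp_rot: [-1.57, -0.001, -0.001]
force: [-1.5, -1.1, 5.9]
opening: 0.461
```

```bash
python3 -m handwheel '0 0 0 0;0 0 0 0; 0 0 0 0; 0 0 0 0; 0 0 0 0;0 0 0 0' 0; python3 -m handwheel '0 -0.02 0 0; 0 -0.04 0 0; 0 -0.06 0 0; 0 -0.07 0 0; 0 -0.04 0 0; 0 0 0 0'; python3 w.py w9; python3 -m handwheel '-0.03 0 -0.01 0; -0.06 0 -0.016 0; -0.07 0 -0.02 0; -0.07 0 -0.02 0; -0.07 0 -0.02 0; -0.06 0 -0.02 0; -0.044 0 -0.01 0; 0 0 0 0; 0 0 0 0';python3 w.py w10;python3 fitw.py w10 bottle_clear .405 .227;python3 fitw.py w10 bottle_amber .383 .349
```

```text
clock: 20.15
ee_pos: [0.607, 0.285, 0.0853]
tcp_rot: [-1.571, 0.0, -0.0]
force: [-0.7, -0.0, 0.1]
opening: 0.957
clock: 20.75
ee_pos: [0.6088, 0.2858, 0.2053]
tcp_rot: [-1.567, -0.006, -0.006]
force: [-0.6, 0.7, -0.6]
opening: 0.999
[0.6087781  0.28582039 0.20529852] 20.75
clock: 21.7
ee_pos: [0.405, 0.2269, 0.1999]
tcp_rot: [-1.571, 0.0, 0.0]
force: [0.6, -0.3, -0.8]
opening: 1.004
[0.40495075 0.22694688 0.19990151] 21.7
bottle_clear [295 155 351 224] pred [295. 154. 351. 227.] 0.59 xy [0.405  0.2283] res [-0.4 -2.1  0.4  1.7]
bottle_amber [262  28 337 103] pred [261.  30. 336. 103.] 0.64 xy [0.3839 0.3501] res [ 0.4  0.4 -0.4 -0.7]
```

View pics/w9.png

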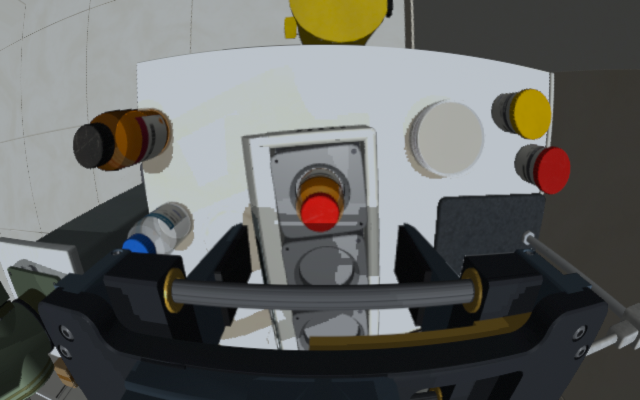

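View pics/w10.png

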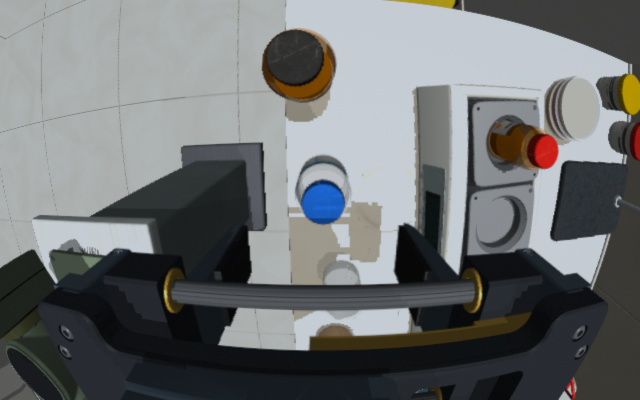

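```bash
python3 -m handwheel '0 0.04 0.001 0; 0 0.07 0 0; 0 0.07 0 0; 0 0.05 0 0; 0 0.04 0 0; 0 0.018 0 0;0 0.01 0 0; 0 0 0 0;0 0 0 0'; python3 -m handwheel '0 0 0 0; 0 0 0 0; 0 0 0 0; 0 0 0 0; 0 0 0 0; 0 0 0 0; 0 0 0 0; 0 0 0 0' 1;python3 -m handwheel '0 -0.02 0 0; 0 -0.06 0 0; 0 -0.08 0 0; 0 -0.08 0 0; 0 -0.06 0 0; 0 -0.02 0 0;0 0 0 0;0 0 0 0'
```

```text
clock: 22.75
ee_pos: [0.4058, 0.2279, 0.0522]
tcp_rot: [-1.57, -0.001, -0.001]
force: [0.4, 0.4, 0.4]
opening: 1.0
clock: 23.55
ee_pos: [0.4051, 0.2276, 0.0516]
tcp_rot: [-1.571, -0.0, -0.0]
force: [0.8, 0.7, 3.2]
opening: 0.603
clock: 24.35
ee_pos: [0.4037, 0.2268, 0.2097]
tcp_rot: [-1.572, 0.003, 0.002]
force: [1.0, -0.5, -3.8]
opening: 0.599
```

```bash
python3 -m handwheel '0.03 0 -0.006 0; 0.06 0 -0.012 0; 0.07 0 -0.012 0; 0.07 0 -0.012 0; 0.07 0 -0.012 0; 0.06 0 -0.012 0; 0.04 0 -0.01 0; 0.017 0 -0.002 0; 0 0 0 0; 0 0 0 0; 0 0 0 0';python3 -m handwheel '0 0.02 0 0; 0 0.02 0 0; 0 0 0 0; 0 0 0 0'; python3 w.py w11;python3 - <<'E'
from ov import *
ov("w11",[(.6137,.1887,.032),(.607,.2845,.026)],(230,20,400,230),2.8)
E
```

```text
clock: 25.45
ee_pos: [0.6123, 0.1887, 0.2113]
tcp_rot: [-1.571, 0.0, 0.001]
force: [-0.2, 0.1, -3.3]
opening: 0.596
clock: 25.85
ee_pos: [0.6129, 0.1885, 0.1908]
tcp_rot: [-1.571, 0.001, 0.001]
force: [-0.6, 0.6, -3.8]
opening: 0.595
[0.61292976 0.18845273 0.1908464 ] 25.85
```

View pics/w11o.png

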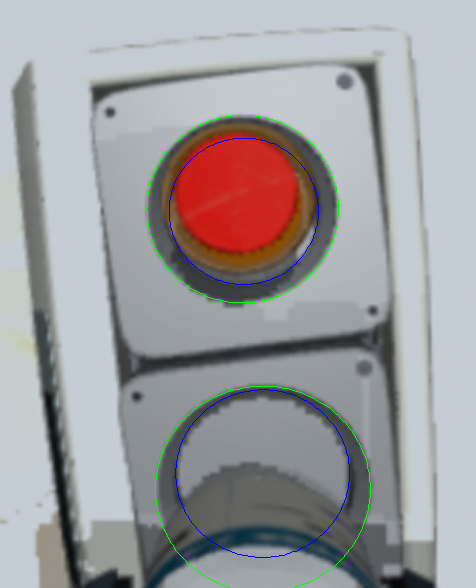

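View pics/w11.png

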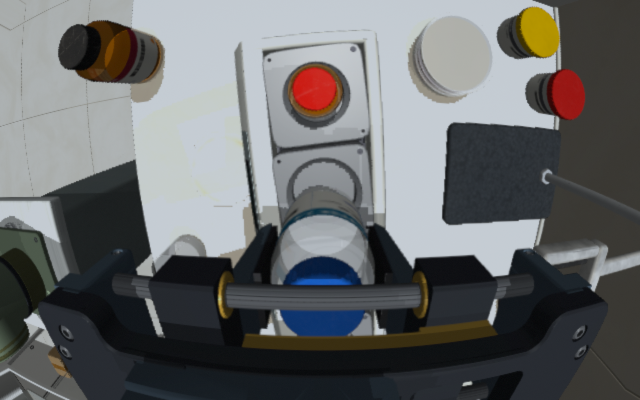

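```bash
python3 -m handwheel '0.002 0.02 0 0; 0 0.04 0 0; 0 0.04 0 0; 0 0.02 0 0; 0 0.012 0 0;  0 0.01 0 0; 0 0.01 0 0; 0 0.01 0 0; 0 0 0 0;0 0 0 0'; python3 -m handwheel '0 0.004 0 0;0 0.003 0 0;0 0 0 0;0 0 0 0'
```

```text
clock: 26.9
ee_pos: [0.6146, 0.1885, 0.1107]
tcp_rot: [-1.571, -0.0, -0.0]
force: [-0.0, -0.1, -3.5]
opening: 0.596
clock: 27.3
ee_pos: [0.6144, 0.1885, 0.107]
tcp_rot: [-1.571, 0.0, -0.0]
force: [-0.2, 0.2, -4.7]
opening: 0.597
```

```bash
python3 -m handwheel '0 0.004 0 0;0 0.002 0 0;0 0 0 0;0 0 0 0';python3 -m handwheel '0 0 0 0;0 0 0 0'
```

```text
clock: 27.7
ee_pos: [0.6147, 0.1885, 0.1047]
tcp_rot: [-1.57, -0.001, -0.001]
force: [-0.4, -1.1, 1.7]
opening: 0.597
clock: 27.9
ee_pos: [0.6147, 0.1885, 0.1046]
tcp_rot: [-1.57, -0.001, -0.001]
force: [-1.1, -0.5, 4.7]
opening: 0.599
```

```bash
python3 -m handwheel '0 0 0 0;0 0 0 0; 0 0 0 0; 0 0 0 0; 0 0 0 0;0 0 0 0' 0; python3 -m handwheel '0 -0.02 0 0; 0 -0.04 0 0; 0 -0.06 0 0; 0 -0.07 0 0; 0 -0.06 0 0; 0 0 0 0'; python3 w.py w12; python3 -m handwheel '-0.03 0 0.02 0; -0.06 0 0.04 0; -0.07 0 0.05 0; -0.07 0 0.05 0; -0.07 0 0.05 0; -0.07 0 0.05 0; -0.06 0 0.043 0; -0.031 0 0.02 0; 0 0 0 0; 0 0 0 0';python3 w.py w13;python3 fitw.py w13 bottle_amber .384 .350
```

```text
clock: 28.5
ee_pos: [0.6145, 0.1885, 0.1038]
tcp_rot: [-1.571, 0.0, -0.0]
force: [1.0, 0.1, -0.4]
opening: 1.001
clock: 29.1
ee_pos: [0.6169, 0.1892, 0.2352]
tcp_rot: [-1.568, -0.008, -0.009]
force: [-0.2, -0.0, 0.0]
opening: 1.001
[0.61691097 0.18917369 0.23524624] 29.1
clock: 30.15
ee_pos: [0.3828, 0.3496, 0.228]
tcp_rot: [-1.572, 0.0, 0.002]
force: [0.4, 0.1, -0.2]
opening: 1.0
[0.38282152 0.34964165 0.2280476 ] 30.15
bottle_amber [292 149 357 225] pred [292. 146. 356. 227.] 0.59 xy [0.3843 0.3499] res [ 0.5 -2.6 -0.5  1.9]
```

View pics/w12.png

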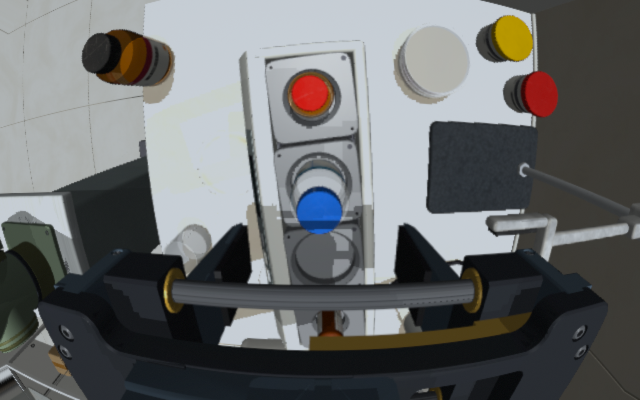

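View pics/w13.png

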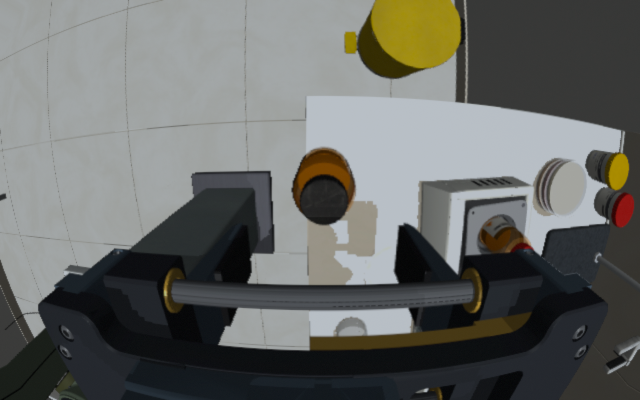

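```bash
python3 -m handwheel '0.002 0.04 0 0; 0 0.07 0 0; 0 0.07 0 0; 0 0.05 0 0; 0 0.04 0 0; 0 0.028 0 0;0 0.018 0 0; 0 0 0 0;0 0 0 0'; python3 -m handwheel '0 0 0 0; 0 0 0 0; 0 0 0 0; 0 0 0 0; 0 0 0 0; 0 0 0 0; 0 0 0 0; 0 0 0 0' 1;python3 -m handwheel '0 -0.02 0 0; 0 -0.05 0 0; 0 -0.06 0 0; 0 -0.07 0 0; 0 -0.07 0 0; 0 -0.06 0 0;0 -0.04 0 0;0 -0.02 0 0; 0 0 0 0'
```

```text
clock: 31.15
ee_pos: [0.3856, 0.35, 0.0713]
tcp_rot: [-1.57, 0.0, -0.001]
force: [0.6, 0.4, -0.2]
opening: 0.998
clock: 31.95
ee_pos: [0.3844, 0.3501, 0.0714]
tcp_rot: [-1.571, 0.001, 0.0]
force: [-3.2, -0.7, 5.3]
opening: 0.711
clock: 32.85
ee_pos: [0.3855, 0.3501, 0.2667]
tcp_rot: [-1.57, -0.001, -0.002]
force: [0.3, 0.3, -4.3]
opening: 0.714
```

```bash
python3 -m handwheel '0.02 0 -0.02 0; 0.05 0 -0.05 0; 0.06 0 -0.065 0; 0.06 0 -0.065 0; 0.06 0 -0.065 0; 0.06 0 -0.065 0; 0.06 0 -0.065 0; 0.05 0 -0.06 0; 0.035 0 -0.04 0; 0.017 0 -0.019 0; 0 0 0 0; 0 0 0 0';python3 -m handwheel '0 0.02 0 0; 0 0.04 0 0; 0 0.02 0 0; 0 0 0 0; 0 0 0 0'; python3 w.py w14;python3 - <<'E'
from ov import *
ov("w14",[(.6137,.1887,.032),(.6206,.0929,.037)],(230,20,400,230),2.8)
E
```

```text
clock: 34.05
ee_pos: [0.62, 0.0933, 0.2649]
tcp_rot: [-1.57, 0.002, 0.002]
force: [-0.2, 0.1, -4.8]
opening: 0.712
clock: 34.55
ee_pos: [0.6208, 0.0935, 0.2262]
tcp_rot: [-1.571, -0.001, 0.0]
force: [-0.1, 0.7, -4.8]
opening: 0.712
[0.62076649 0.0935363  0.22617681] 34.55
```

View pics/w14o.png

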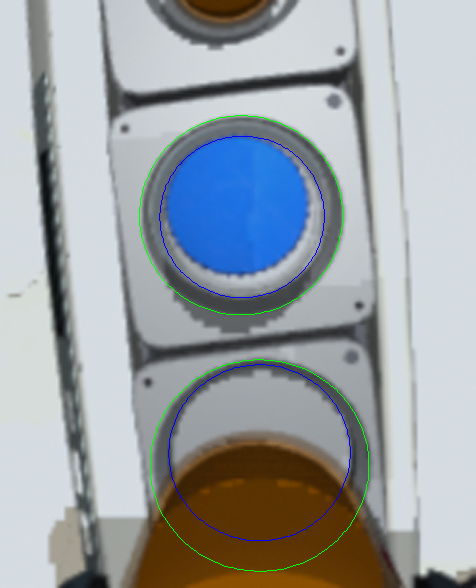

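View pics/w14.png

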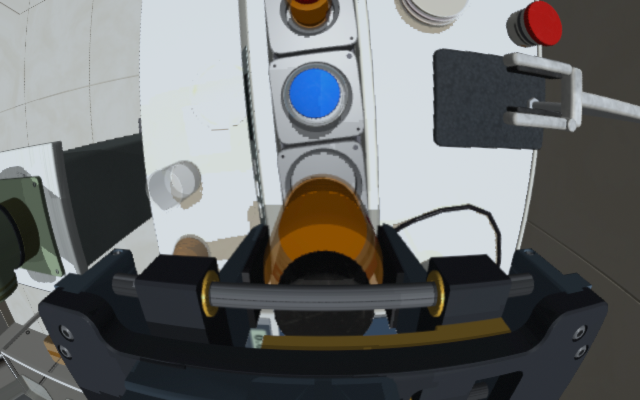

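```bash
python3 -m handwheel '0 0.02 -0.001 0; 0 0.04 0 0; 0 0.04 0 0; 0 0.04 0 0; 0 0.02 0 0;  0 0.012 0 0; 0 0.01 0 0; 0 0.01 0 0; 0 0 0 0;0 0 0 0'; python3 -m handwheel '0 0.006 0 0;0 0.004 0 0;0 0 0 0;0 0 0 0';python3 -m handwheel '0 0.003 0 0;0 0 0 0;0 0 0 0'
```

```text
clock: 35.6
ee_pos: [0.6212, 0.0925, 0.1304]
tcp_rot: [-1.571, -0.001, -0.001]
force: [0.7, 0.4, -4.4]
opening: 0.709
clock: 36.0
ee_pos: [0.6209, 0.0924, 0.1249]
tcp_rot: [-1.571, 0.0, -0.0]
force: [-0.7, 0.6, -3.9]
opening: 0.712
clock: 36.3
ee_pos: [0.6211, 0.0925, 0.1244]
tcp_rot: [-1.571, -0.001, -0.001]
force: [-2.2, -0.6, 3.0]
opening: 0.712
```

Floor contact at the expected height; release, rise, back off and check.

```bash
python3 -m handwheel '0 0 0 0;0 0 0 0; 0 0 0 0; 0 0 0 0; 0 0 0 0;0 0 0 0' 0; python3 -m handwheel '0 -0.02 0 0; 0 -0.04 0 0; 0 -0.06 0 0; 0 -0.07 0 0; 0 -0.06 0 0; 0 -0.04 0 0;0 0 0 0; 0 0 0 0'; python3 w.py w15; python3 -m handwheel '-0.02 0 0.02 0; -0.03 -0.02 0.06 0; -0.03 -0.02 0.08 0; -0.03 -0.02 0.08 0; -0.03 -0.02 0.08 0; -0.03 -0.02 0.08 0; -0.03 0 0.08 0; -0.03 0 0.06 0; -0.01 0 0.03 0; 0 0 0 0;0 0 0 0'
python3 - <<'E'
from h import *
ms={n:imaging.camera_model(n) for n in("scene","top")}
for n in ms: cv2.imwrite(f"pics/{n}9.png",imaging.camera(n)[:,:,::-1])
a=cv2.imread("pics/scene9.png")[130:300,130:480]; cv2.imwrite("pics/scene9z.png",cv2.resize(a,(800,389),interpolation=2))
T={"bottle_amber":(.6206,.0929),"bottle_clear":(.6137,.1887),"bottle_small":(.607,.2845),"dropper_bottle":(.628,-.003),"flask_100":(.424,-.029),"beaker_100":(.43,.086)}
for c in ms:
  for n,t in T.items():
    z=0 if "0" in n else .053
    p=pts(n,*t); p[:,2]+=z; p=proj(ms[c],p); e=np.r_[p.min(0),p.max(0)]
    D=nets.spot_in(c,n)
    if D:
        q=min((np.array([*d["rect"][:2],d["rect"][0]+d["rect"][2],d["rect"][1]+d["rect"][3]]) for d in D),key=lambda q:abs(q-e).sum()); print(c,n,np.round(e),np.round(q))
    else: print(c,n,"missed")
E
```

```text
clock: 36.9
ee_pos: [0.621, 0.0924, 0.1234]
tcp_rot: [-1.571, 0.0, -0.0]
force: [-0.7, 0.2, -0.9]
opening: 0.996
clock: 37.7
ee_pos: [0.6207, 0.0924, 0.2684]
tcp_rot: [-1.571, -0.0, -0.0]
force: [0.2, 0.2, -0.2]
opening: 1.001
[0.62072504 0.0923832  0.26842136] 37.7
clock: 38.85
ee_pos: [0.501, 0.3766, 0.3178]
tcp_rot: [-1.572, 0.001, 0.0]
force: [0.8, -0.6, 0.2]
opening: 0.999
scene bottle_amber [278. 126. 303. 180.] [281. 125. 304. 175.]
scene bottle_clear [250. 128. 271. 172.] [248. 130. 270. 168.]
scene bottle_small [223. 131. 240. 164.] [226. 134. 239. 159.]
scene dropper_bottle [317. 147. 329. 185.] [318. 150. 330. 177.]
scene flask_100 [280. 201. 306. 247.] [281. 204. 305. 245.]
scene beaker_100 [243. 196. 267. 231.] [244. 198. 265. 228.]
top bottle_amber [264. 154. 288. 179.] [262. 152. 288. 180.]
top bottle_clear [235. 158. 256. 180.] [233. 156. 256. 177.]
top bottle_small [206. 164. 224. 180.] [204. 164. 222. 178.]
top dropper_bottle [302. 159. 312. 172.] [412. 227. 426. 238.]
top flask_100 missed
top beaker_100 [270. 220. 289. 238.] [267. 223. 287. 237.]
```

View pics/scene9z.png

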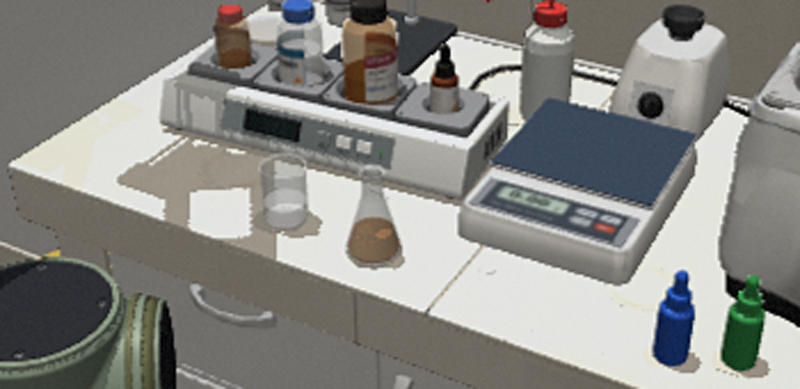

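View pics/w15.png

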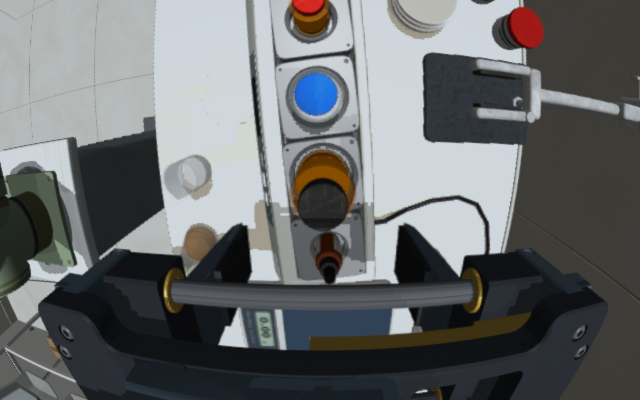

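View pics/top9.png

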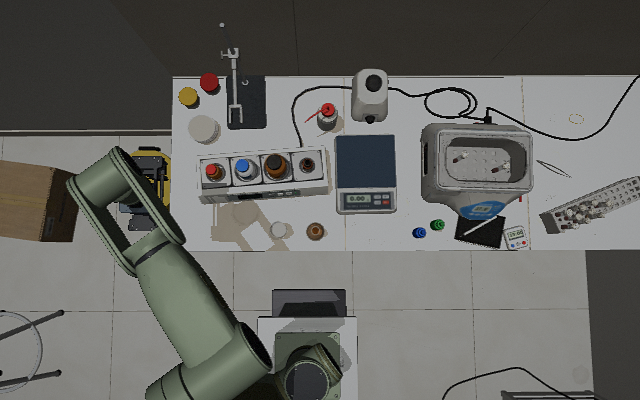

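```bash
python3 -c "
from h import *
order.sign_off(); s=r.read_state(); print(s['clock'],s['force'])"
```

```text
the job is handed in; nothing more can be done
the job is handed in; nothing more can be done
```

All four bottles are standing in their blocks, and I handed the job in at about 39 s of the allowed 115 s; the sign-off gave no verdict. I placed them shortest first: dropper in the 41 mm bore, small in the 52, clear in the 64 and amber in the 74. Each was lowered until the wrist force showed contact. Contact came within about 1 mm of the height expected for the bore floor.

**Last checks:**
- **Bottles:** the scene camera shows all four upright in the right bores. The tops and sides sit within about 3 px of where I predicted (a pixel is about 3 mm from that far). The lower edges are hidden by the blocks, so floor contact rests on the force and height readings.
- **Flask and beaker:** both stand where they started, within about 3 px.
- **Gripper:** it is empty, open and clear of everything.

**Checks that failed or disagreed:**
- **Top camera:** the network missed the flask. For the dropper bottle it reported only a coloured look-alike. By eye, both are in the right place in that picture.
- **Position measurements:** the wrist camera and the fixed cameras differed by 2–4 mm on the dropper bottle. A similar gap showed up between the wrist camera and the starting bore positions. I used the wrist camera for picking and placing, and its overlays fitted the bores to about 1 mm.

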